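# Roll a plaster baluster blank into the vee cradle and clamp it

### The arm

A 6-joint arm with a two-finger parallel gripper is mounted at the origin on a cart in front of the work surface, level with it; the furniture and walls round the work are solid. World frame = base frame: x ahead of the robot, y to its left, z up, the work surface at z = 0. Lengths are in mm, angles in degrees, forces in N, time in s.
With the tool pointing down it reaches from about 325 to 775 mm from the base axis. Payload 5.5 kg.
Tool frame: the origin (TCP) lies midway between the tips of the shut fingers; the grasp point (between the pads) lies 19 mm behind it (robot.pinch_z is the distance from the TCP to the grasp point, in mm); z points along the fingers, y is the line along which they close (so a half turn about z gives the same grasp; the last joint's range is limited). The gripper opens to 85 mm and grips with 20 to 120 N. Pads are 22 mm wide; open, the fingers measure 114 mm over their backs; the gripper's body (76 mm by 85 mm) begins 54 mm behind the grasp point. The pads swing forward as they close: fully open they stand 13 mm farther back than shut.
Start: joints at [-68.451, 5.22, 70.514, -0, 104.267, -3.249], TCP at [251.65, -544.691, 231.275] pointing down, gripper open.
Joint ranges: [-164.24, 164.24], [-49.07, 125.15], [9.68, 141.18], [-86.29, 266.29], [3.28, 154.24], [-151.56, 151.56]. Speed limits (degrees/s): [147.25, 147.25, 172.46, 180, 180, 180].

### API

Orientations are given as [roll, pitch, yaw] about the fixed x, y, z axes, in that order (R = Rz(yaw) Ry(pitch) Rx(roll)).
In Python, from cell import telemetry, viewer, ticket, robot gives the robot as it stands. The module is installed in compiled form; this text tells all that it offers.
- The arm moves only by the tool jog_arm, never from a script. Its argument "moves" is a list of rows, each a list of 3 entries, a list of its own where there are three numbers: the shift along the tool's x, y, z in m, then the turn about the tool's z in rad, then the opening, from 0 (shut) to 1 (fully open). In form: [[[tx, ty, tz], twist, jaw], ...]. A call has 1 to 8 rows; each row is the pose to reach, as a shift and turn from the pose commanded when the call began, along the tool's axes at that moment; what a row does not reach only later rows make up. A row lasts 1/8 s, in which the tool goes at most 62.5 mm and 10.7 degrees, less where a joint would pass 70% of its speed; a pose out of reach is approached as far as the arm can. A call with a gripper value outside its range is refused whole. The fingers move at their own pace and stop on an object; the grip force is fixed at half the most. Time passes only in rows, so rows that repeat a pose let the fingers close. It gives the time, the measured TCP pose, the force, the opening and the grip force at its end, in the units of the state.
- telemetry.observe(): the state, without advancing time (a new reading comes with each control period).
- viewer.camera(name): name is "side" or "top" or "wrist"; returns a dict with "img" (384x512x3 uint8, blue, green, red), "depth" (384x512 float32, mm along the optical axis (not along the pixel's ray), 0 where there is no reading), "fx", "fy", "cx", "cy" (pixels), "T" (4x4, takes a point from camera to world coordinates). Camera axes: x right, y down, z forward; pixel columns grow to the right and rows downward; lengths in mm; the calibration is good to about 2 mm. The wrist camera is an equidistant fisheye: a pixel r from the principal point sees the ray r / f radians off the axis. A picture is of the moment at which its call begins.
- ticket.hand_in(): hands the job in; it is judged then, once.
The state is a dict: "clock": time; "joint_pos": joint angles; "qvel": joint speeds; "effort": joint torques, N m; "position": TCP position; "ee_rot": TCP orientation; "wrist_force": force on the tool from outside, world axes, zero at the start; "wrist_torque": the same for the moment, N m; "width": opening from 0.0 (shut) to 1.0 (fully open); "grasp_force": force on a finger pad.
Only numpy, scipy, OpenCV 4.12 (cv2) and the standard library are available. Lean on these libraries where they do the work, as an engineer would, in place of code of your own. Each camera call takes 0.05 s, during which the arm holds its last target. There are 200 camera calls.

### The job

Roll the round plaster blank along the wooden deck of the clamping fixture, without picking it up, until it drops into the vee cradle; let go so that it settles and centres itself there. Then swing the fixture's clamp lever closed until the rubber pad bears on the blank's middle bead and keeps it gripped by itself, firmly enough to stay held but gently: the plaster is brittle and the pad's height has to be found by feel. Leave the things lying around the fixture alone.

Things in the scene. Friction and masses are not known exactly. Their poses are not given: they have to be found in the camera images.
- fixture: Fixed clamping fixture on a ply base 240x190x12 mm. Origin: under the middle of the vee, at bench height; x = rolling direction (roughly away from the robot), y along the vee, z up. In its frame (mm): base x -150 to 90; behind the vee two hinge cheeks (34 over both, up to z 112) hold the lever's hinge pin, which lies along y at x 68, z 100.
- deck_edge (a point): Middle of the wooden deck's far edge, at its top (fixture frame x -22, y 0, z 34 mm; axes as the fixture's). The flat deck runs from here 128 mm back towards the robot, 180 mm wide, with a lip 5 mm high and 6 mm thick along its front edge.
- vee_seat (a point): Where the centre of the blank lies when fully seated in the vee (fixture frame 0, 0, 48.8 mm; axes as the fixture's). The 90 degree vee is two steel blocks, each 44 mm long, centred 52 mm either side; its lowest line is 12 mm above the bench; the near flank rises to the deck's edge, the far flank ends 8 mm higher than the deck.
- blank: Loose pale plaster blank lying on the deck, round, 134 mm long, 0.3 to 0.54 kg. Origin: on its axis, half-way along; its y axis is the part's axis, roughly parallel to the vee. Rolls easily on two end journals, 52 mm diameter, 35 to 67 mm either side of the middle. Middle bead 48 mm diameter, 36 mm wide; necks 34 mm. Brittle: over 15 N from the fingers or 22 N under the pad breaks it.
- blank_center (a point): Centre of the blank: on its axis, half-way along. 60 mm above the bench on the deck, 48.8 mm when seated in the vee.
- clamp_lever (a joint): Angle of the clamp lever (rad): positive = open (pad up, handle leaning away from the deck), starts at 0.5 to 0.68. The hinge is stiff (0.5 N m friction) and stays where it is left, also when clamped. The pad spindle is screwed to a different height each time (+-6 mm), so the pad meets a seated blank anywhere from -0.1 to 0.1 rad. One steel arm (14x12 mm) carries the pad, 68 mm from the pin.
- knob_center (a point): Centre of the black ball knob (20 mm diameter) on top of the lever's handle, a 10 mm round rod; 110 mm from the hinge pin, straight above it (210 mm above the bench) with the lever at 0. Pulling the knob towards the deck (fixture's -x) lowers the pad; this takes about 4.5 N until the pad meets the blank.
- clamp_head: End of the clamp arm with what it carries: a screwed spindle and, some 27 mm (+-6 mm, its setting) below this origin, the underside of a rubber pad (18 mm diameter), sprung at 12 N per mm, up to 6 mm. Origin: in the arm, 68 mm from the pin. The blank is well gripped if the pad bears on it with 3 to 20 N after letting go: press with some 8 N (5 N more at the knob); the hinge keeps up to 7 N.
- spindle_part_3: Turned white plaster spindle piece standing on the bench to the right of the fixture, 56 mm wide, 102 mm high. Bystander, not to be disturbed. Origin: centre of its underside.
- spindle_part_1: Shorter turned white plaster spindle piece standing to the left of the fixture, 57 mm wide, 75 mm high. Bystander, not to be disturbed. Origin: centre of its underside.
- brush_1: Flat brush with a wooden handle, 191 mm long, 25 mm wide, 11 mm high, lying left of the fixture. Bystander, not to be disturbed. Origin: centre of its underside.
- loop_tool_1: Wire loop tool, 179 mm long, 25 mm wide, 13 mm high, lying right of the fixture. Bystander, not to be disturbed. Origin: centre of its underside.
Things that resemble listed ones, but are neither listed nor needed, are in the scene too. What is shaped like the blank but blue is not meant.

How it is judged:
By the outcome, as a careful person would: the job done as asked, in the order asked, and still so for the second after the job is handed in, with the robot touching nothing.
It also fails if it takes over 72 s, if anything falls off the work surface, if the arm or the gripper's body presses on something with over 40 N, if the wrist force passes 120 N, or if a joint passes its speed limit or range.

## Working session

There is one attempt and no reset: what is moved stays moved. The work goes in short steps, Python scripts to look and compute and a tool call to move; the robot and the scene stay as the last step left them, time stands still between calls to the robot, and variables do not carry over. Pictures are saved under pics/ and viewed, at most 10 in all, crops included, and the job is handed in when it is done.

Besides the shell and the picture viewer there is one more tool, called as a command line: name --argument value ..., lists and objects as JSON in quotes. jog_arm: Moves the arm, as the interface text tells. Its arguments: {"type":"object","properties":{"moves":{"type":"array"}},"required":["moves"]}

```bash
mkdir -p pics; cat > h.py <<'E'
import numpy as np, cv2
from cell import telemetry, viewer, ticket, robot
def world(c,u,v,d=None):
    d=c['depth'][int(v),int(u)] if d is None else d
    p=np.array([(u-c['cx'])/c['fx']*d,(v-c['cy'])/c['fy']*d,d,1.0]); return (c['T']@p)[:3]
def onplane(c,u,v,z):
    r=c['T'][:3,:3]@np.array([(u-c['cx'])/c['fx'],(v-c['cy'])/c['fy'],1]); o=c['T'][:3,3]
    return o+r*(z-o[2])/r[2]
def cloud(c):
    v,u=np.mgrid[:384,:512]; d=c['depth']
    p=np.stack([(u-c['cx'])/c['fx']*d,(v-c['cy'])/c['fy']*d,d],-1)
    return p@c['T'][:3,:3].T+c['T'][:3,3]
E
python3 - <<'E'
from h import *
a=viewer.camera('top');b=viewer.camera('side')
import pickle;pickle.dump((a,b),open('c0.pkl','wb'))
cv2.imwrite('pics/t0.png',cv2.resize(a['img'],(800,600)));cv2.imwrite('pics/s0.png',cv2.resize(b['img'],(800,600)))
print(a['T'].round(2),b['T'].round(2),a['fx'],b['fx']);print(telemetry.observe())
E
```

```text
[[ 1.00000e-02 -1.00000e+00  7.00000e-02  4.39380e+02]
 [-1.00000e+00 -1.00000e-02 -3.00000e-02  4.18000e+00]
 [ 3.00000e-02 -7.00000e-02 -1.00000e+00  1.07579e+03]
 [ 0.00000e+00  0.00000e+00  0.00000e+00  1.00000e+00]] [[-1.0000e+00  2.0000e-02  1.0000e-02  5.2976e+02]
 [ 1.0000e-02  5.5000e-01 -8.4000e-01  8.1503e+02]
 [-2.0000e-02 -8.4000e-01 -5.5000e-01  6.9027e+02]
 [ 0.0000e+00  0.0000e+00  0.0000e+00  1.0000e+00]] 448.6098450381779 463.31224824271607
{'clock': 0.1, 'joint_pos': array([-6.84521936e+01,  5.25952674e+00,  7.05761257e+01, -1.59448805e-03,
        1.04268819e+02, -3.24856147e+00]), 'qvel': array([-0.00759138, -0.0659841 , -0.17285786, -0.03513477, -0.08494717,
        0.10614803]), 'effort': array([ 3.41818683e-03, -4.60215175e+01, -4.19220364e+01, -8.18580156e-05,
        1.06726127e-02,  1.07482688e-05]), 'position': array([ 251.52853799, -544.43521154,  230.24502058]), 'ee_rot': array([-1.79895608e+02, -4.37665148e-03,  2.47959723e+01]), 'wrist_force': array([0.15368632, 0.2516365 , 0.50709981]), 'wrist_torque': array([ 0.03681351, -0.00267123, -0.0129224 ]), 'grasp_force': 0.0, 'width': 0.9959924039239763}
```

View pics/t0.png

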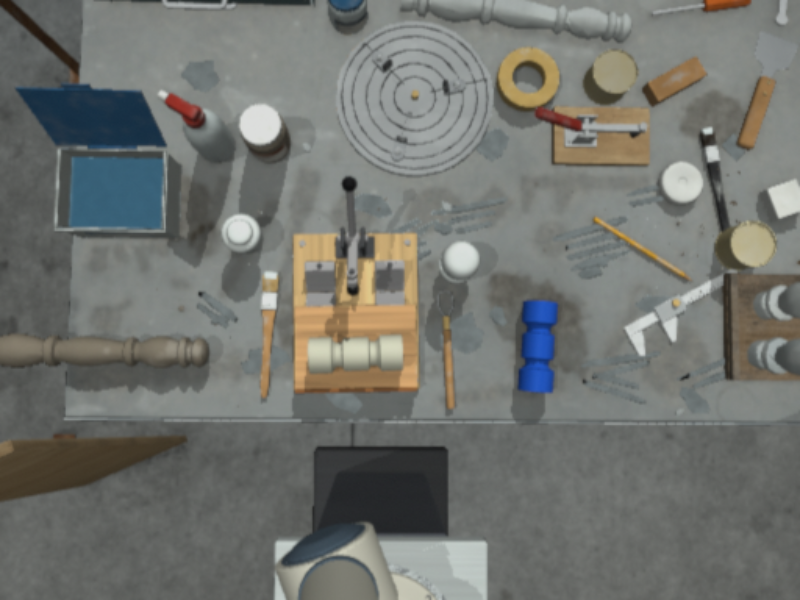

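View pics/s0.png

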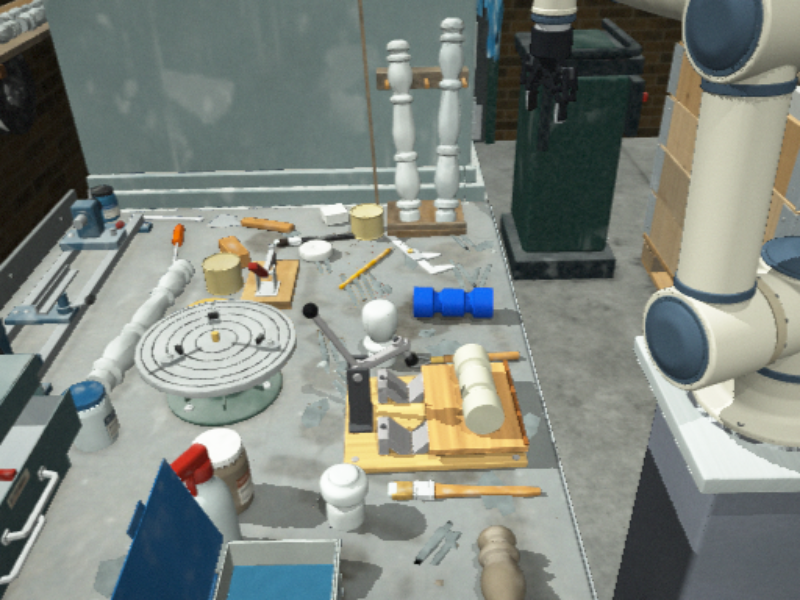

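The top view shows the fixture with its deck at about (355,345), the vee at (355,283), the hinge at (355,245) and the knob at (349,184). The side view shows the same lever, open, with its knob at (310,311).

Candidates for the blank, in top-view pixels:
- The pale turned piece on the deck at (355,353).
- The blue piece of the same shape at (538,345), which is excluded by its colour.
- The tan and white spindles off the deck.

The pale piece fits, because it lies on the deck and has journals and a middle bead. I'll confirm it in a crop and measure it.

```bash
python3 - <<'E'
from h import *
import pickle;a,b=pickle.load(open('c0.pkl','rb'))
s=800/512
cr=a['img'][105:260,165:320];cv2.imwrite('pics/crop.png',cv2.resize(cr,(600,600),interpolation=cv2.INTER_CUBIC))
P=cloud(a);Z=P[...,2];hsv=cv2.cvtColor(a['img'],cv2.COLOR_BGR2HSV)
v,u=np.mgrid[:384,:512];box=(u>180)&(u<275)&(v>140)&(v<256)
# deck: orange saturated, z~34
m=box&(hsv[...,1]>90)&(abs(Z-34)<6);print('deck',m.sum(),np.median(Z[m]))
mb=box&(hsv[...,1]>60)&(Z<45)
pix=np.column_stack(np.nonzero(m)[::-1]).astype(np.float32)
w=P[m][:,:2].astype(np.float32);print('deck rect',cv2.minAreaRect(w))
m2=box&(abs(Z-12)<5);w2=P[m2][:,:2].astype(np.float32);print('base z12',m2.sum(),cv2.minAreaRect(w2))
# base corners via mask of wood, by rays: approx poly
wood=(box&(hsv[...,1]>70)&(hsv[...,0]<30)).astype(np.uint8)*255
c=max(cv2.findContours(cv2.morphologyEx(wood,cv2.MORPH_CLOSE,np.ones((25,25))),0,2)[0],key=cv2.contourArea)
print('wood',cv2.boxPoints(cv2.minAreaRect(c)).round(1))
for nm,c_,bx in(('top',a,box),):
    mB=box&(Z>48)&(Z<95)&(v>205)&(v<245)
    w=P[mB];r=cv2.minAreaRect(w[:,:2].astype(np.float32));print('blank',mB.sum(),r,'zmax',np.percentile(w[:,2],[50,95,99]))
    for q in cv2.boxPoints(r):print(q)
# knob
for c_,n,(uu,vv) in((a,'top',(349/s,184/s)),(b,'side',(310/s,311/s))):
    g=c_['img'].max(-1);mk=((g<60)&(np.hypot(*(np.mgrid[:384,:512]-np.array([vv,uu])[:,None,None]))<10)).astype(np.uint8)
    M=cv2.moments(mk,True);ku,kv=M['m10']/M['m00'],M['m01']/M['m00']
    print('knob',n,ku,kv,M['m00'],world(c_,ku,kv).round(1)); o=c_['T'][:3,3];r=c_['T'][:3,:3]@[(ku-c_['cx'])/c_['fx'],(kv-c_['cy'])/c_['fy'],1];r=r/np.linalg.norm(r)
    if n=='top':o1,r1=o,r
A=np.column_stack([r1,-r]);t=np.linalg.lstsq(A,o-o1,rcond=None)[0];p1=o1+t[0]*r1;p2=o+t[1]*r;print('knob tri',((p1+p2)/2).round(1),np.linalg.norm(p1-p2))
# all tall stuff of fixture: cheeks
mc=box&(Z>100)&(Z<125);print('cheeks',P[mc].min(0),P[mc].max(0),P[mc].mean(0))
E
```

```text
deck 2872 33.91430880284122
deck rect ((435.9436950683594, 41.419071197509766), (127.33145141601562, 178.7821044921875), 1.4088006019592285)
base z12 2336 ((494.1519775390625, 45.904541015625), (208.1049041748047, 269.4761962890625), 88.03644561767578)
wood [[186.9 149.5]
 [266.6 148.7]
 [267.7 250.3]
 [188.  251.2]]
blank 1278 ((427.36279296875, 40.28887176513672), (51.94892883300781, 133.68690490722656), 2.7682507038116455) zmax [80.13320476 86.67404351 88.2316214 ]
[398.19034 105.79985]
[404.64694  -27.731049]
[456.53525  -25.222107]
[450.07864 108.30879]
knob top 223.06349206349208 117.61904761904762 63.0 [642.6  47.4 203.7]
knob side 198.18055555555554 198.38888888888889 72.0 [644.9  54.5 200.2]
knob tri [645.2  47.8 195.7] 1.4618640547461563
cheeks [508.15673432  25.07073755 100.05808114] [602.30883374  66.63573143 124.71750361] [572.43081429  45.54162057 112.79911471]
```

View pics/crop.png

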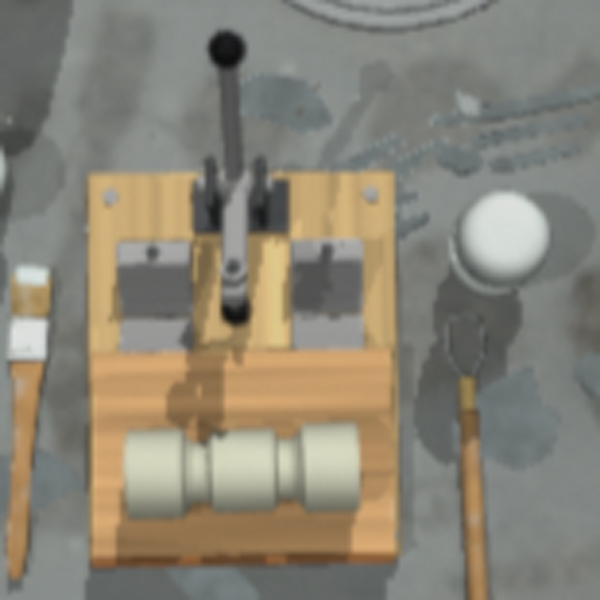

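The crop confirms the pale blank on the deck: two journals and a middle bead, centred at about (240,470). The lever is up at (225,50) and the pad is over the vee at (235,315).

Measured against the given sizes:

| Thing | Measured | Check |
|---|---|---|
| Deck | 127x179 mm, z 34, yaw about 1.4° | given 128x180, z 34 |
| Vee origin | about (522, 43.5) | from deck centre |
| Blank | 52x134 mm at (427, 40), yaw 2.8° | given 52x134 |
| Knob | (645, 48, 196) | lever angle about 0.52, inside 0.5–0.68 |

Next I'll move behind the blank. The open fingers will push on both journals, which keeps it parallel to the vee.

jog_arm --moves '[[[0.03,-0.04,0],0.05,1],[[0.06,-0.08,0],0.1,1],[[0.09,-0.12,0],0.15,1],[[0.12,-0.16,0],0.2,1],[[0.15,-0.2,0],0.25,1],[[0.18,-0.24,0],0.3,1],[[0.21,-0.28,0],0.35,1],[[0.24,-0.32,0],0.4,1]]'

```text
clock: 1.1
position: [335.2, -152.0, 230.9]
ee_rot: [-180.0, 0.0, 1.8]
wrist_force: [-0.2, -0.1, 0.9]
width: 1.001
grasp_force: 0.0
```

jog_arm --moves '[[[0.013,-0.048,0],0,1],[[0.026,-0.096,0],0,1],[[0.039,-0.144,0],0,1],[[0.049,-0.192,0],0,1],[[0.049,-0.192,0.04],0,1],[[0.049,-0.192,0.08],0,1],[[0.049,-0.192,0.11],0,1],[[0.049,-0.192,0.12],0,1]]'

```text
clock: 2.1
position: [376.8, 40.0, 109.0]
ee_rot: [-180.0, 0.2, 1.9]
wrist_force: [-0.8, 0.8, 0.7]
width: 0.999
grasp_force: 0.0
```

```bash
python3 - <<'E'
from h import *
b=viewer.camera('side');cv2.imwrite('pics/s1.png',cv2.resize(b['img'][120:320,190:390],(600,600),interpolation=cv2.INTER_CUBIC))
print(telemetry.observe()['position'])
E
```

```text
[376.93379752  39.94318242 108.94779265]
```

View pics/s1.png

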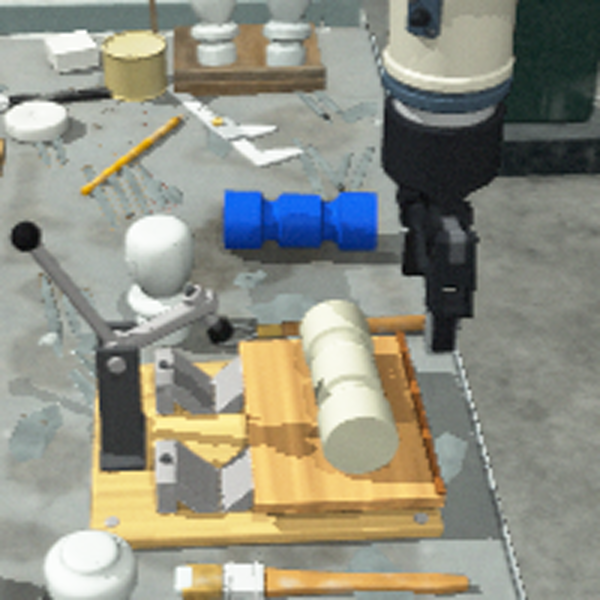

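The crop shows the open fingers at (450,290), behind the blank at (350,390) and clear of the lip. Next I descend so the tips are just below axis height, then approach slowly.

jog_arm --moves '[[[0,0,0.025],0,1],[[0,0,0.05],0,1],[[0,0,0.068],0,1],[[0,0,0.073],0,1],[[0.003,0,0.073],0,1],[[0.006,0,0.073],0,1],[[0.009,0,0.073],0,1],[[0.011,0,0.073],0,1]]'

```text
clock: 3.15
position: [389.4, 40.3, 38.7]
ee_rot: [-180.0, -0.0, 1.9]
wrist_force: [-0.1, 0.3, 0.1]
width: 0.996
grasp_force: 0.0
```

jog_arm --moves '[[[0.002,0,0],0,1],[[0.004,0,0],0,1],[[0.006,0,0],0,1],[[0.008,0,0],0,1],[[0.01,0,0],0,1],[[0.012,0,0],0,1],[[0.014,0,0],0,1],[[0.016,0,0],0,1]]'

```text
clock: 4.15
position: [405.1, 40.9, 38.3]
ee_rot: [-180.0, 0.0, 1.9]
wrist_force: [0.3, -0.6, 0.2]
width: 1.0
grasp_force: 0.1
```

```bash
cat >> h.py <<'E'
def blank(c):
    P=cloud(c);hsv=cv2.cvtColor(c['img'],cv2.COLOR_BGR2HSV);q=P[...,:2]
    m=(P[...,2]>42)&(P[...,2]<95)&(abs(q[...,1]-42)<85)&(q[...,0]>380)&(q[...,0]<600)&(hsv[...,1]<60)&(hsv[...,2]>130)
    m=cv2.morphologyEx(m.astype(np.uint8),cv2.MORPH_OPEN,np.ones((3,3)))>0
    w=P[m];r=cv2.minAreaRect(w[:,:2].astype(np.float32));return m.sum(),r,np.percentile(w[:,2],[50,99]).round(1),w.min(0).round(),w.max(0).round()
E
python3 - <<'E'
from h import *
print(blank(viewer.camera('top')));s=telemetry.observe();print(s['position'],s['wrist_force'])
E
```

```text
(np.int64(357), ((457.480712890625, 42.58367919921875), (18.167522430419922, 131.65911865234375), 0.79820716381073), array([78.1, 85.4]), array([448., -23.,  65.]), array([467., 108.,  86.]))
[405.30640834  40.85094012  38.29887301] [-0.52141071  0.19035093  0.23559682]
```

The blank is in contact with the fingers and rolling, centred at about x 442. I'll keep pushing slowly.

jog_arm --moves '[[[0.003,0,0],0,1],[[0.006,0,0],0,1],[[0.009,0,0],0,1],[[0.012,0,0],0,1],[[0.015,0,0],0,1],[[0.018,0,0],0,1],[[0.021,0,0],0,1],[[0.024,0,0],0,1]]'

```text
clock: 5.2
position: [429.1, 41.7, 38.2]
ee_rot: [-180.0, 0.0, 1.9]
wrist_force: [-0.2, -0.7, -0.9]
width: 0.995
grasp_force: 0.1
```

jog_arm --moves '[[[0.003,0,0],0,1],[[0.006,0,0],0,1],[[0.009,0,0],0,1],[[0.012,0,0],0,1],[[0.015,0,0],0,1],[[0.018,0,0],0,1],[[0.021,0,0],0,1],[[0.024,0,0],0,1]]'

```text
clock: 6.2
position: [453.1, 42.5, 38.2]
ee_rot: [-180.0, 0.0, 1.9]
wrist_force: [0.1, 0.4, -0.0]
width: 1.001
grasp_force: 0.1
```

```bash
python3 - <<'E'
from h import *
print(blank(viewer.camera('top')));s=telemetry.observe();print(s['position'],s['wrist_force'])
b=viewer.camera('side');print(blank(b));cv2.imwrite('pics/s2.png',cv2.resize(b['img'][170:320,190:340],(600,600),interpolation=cv2.INTER_CUBIC))
E
```

```text
Traceback (most recent call last):
  File "h.py", line 17, in blank
    w=P[m];r=cv2.minAreaRect(w[:,:2].astype(np.float32));return m.sum(),r,np.percentile(w[:,2],[50,99]).round(1),w.min(0).round(),w.max(0).round()
                                                                          ~~~~~~~~~~~~~^^^^^^^^^^^^^^^^
IndexError: index -1 is out of bounds for axis 0 with size 0
```

```bash
python3 - <<'E'
from h import *
b=viewer.camera('side');cv2.imwrite('pics/s2.png',cv2.resize(b['img'][150:320,170:340],(600,600),interpolation=cv2.INTER_CUBIC))
print(blank(b))
E
```

```text
(np.int64(1125), ((504.5953369140625, 48.39725875854492), (87.60533142089844, 141.02500915527344), 14.45395565032959), array([78.4, 87.2]), array([464., -26.,  42.]), array([559., 114.,  89.]))
```

View pics/s2.png

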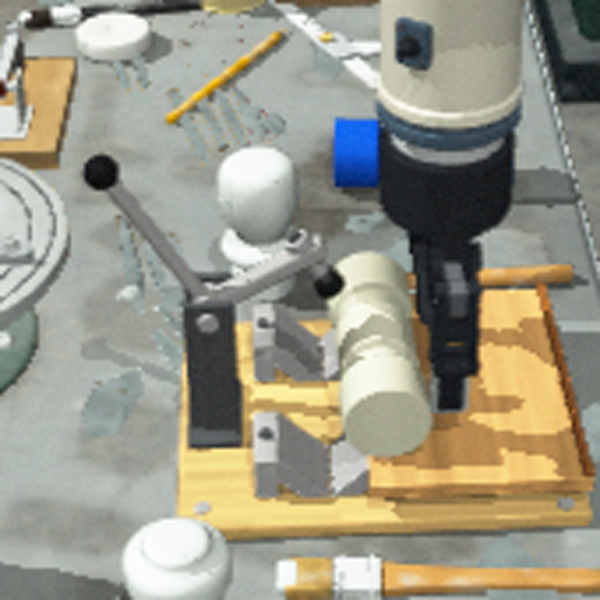

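The blank at (385,390) is right at the deck edge and the fingers are still touching it. The gripper body at (445,190) is clear of the pad at (328,280). It needs about 12 mm more.

jog_arm --moves '[[[0.002,0,0],0,1],[[0.004,0,0],0,1],[[0.006,0,0],0,1],[[0.008,0,0],0,1],[[0.01,0,0],0,1],[[0.012,0,0],0,1],[[0.012,0,0],0,1],[[0.012,0,0],0,1]]'

```text
clock: 7.3
position: [464.9, 42.8, 38.2]
ee_rot: [-180.0, 0.0, 1.9]
wrist_force: [0.2, -0.1, 0.1]
width: 0.999
grasp_force: 0.0
```

```bash
cat >> h.py <<'E'
def side_blank(c):
    # end-face / body of blank by colour in side view, left journal end at y~43+67
    P=cloud(c);hsv=cv2.cvtColor(c['img'],cv2.COLOR_BGR2HSV);
    m=(P[...,2]>25)&(P[...,2]<95)&(P[...,1]>-30)&(P[...,1]<115)&(P[...,0]>400)&(P[...,0]<570)&(hsv[...,0]>22)&(hsv[...,0]<40)&(hsv[...,1]>15)&(hsv[...,2]>110)
    w=P[m];e=w[w[:,1]>90]
    return m.sum(),'end',e.min(0).round(1),e.max(0).round(1)
E
python3 - <<'E'
from h import *
b=viewer.camera('side');print(side_blank(b));s=telemetry.observe();print(s['position'],s['wrist_force'])
E
```

```text
(np.int64(1111), 'end', array([473.5,  90.1,  25.3]), array([547.9, 114.8,  76.9]))
[464.90072726  42.83335672  38.24043685] [-0.28521205  0.41865747 -0.99036565]
```

The end-face points top out at z 76.9 and reach x 548. That fits a seated blank (74.8 and 548). I'll back the fingers off, rise and shut the gripper, then check.

jog_arm --moves '[[[-0.008,0,0],0,1],[[-0.025,0,0],0,1],[[-0.035,0,0],0,1],[[-0.035,0,-0.05],0,1],[[-0.035,0,-0.1],0,1],[[-0.035,0,-0.15],0,0.5],[[-0.035,0,-0.2],0,0],[[-0.035,0,-0.23],0,0]]'

```text
clock: 8.35
position: [430.0, 41.7, 271.5]
ee_rot: [180.0, -0.2, 1.9]
wrist_force: [-0.3, -0.2, -0.3]
width: 0.381
grasp_force: 0.0
```

```bash
python3 - <<'E'
from h import *
a=viewer.camera('top');b=viewer.camera('side');print(side_blank(b));s=telemetry.observe();print(s['position'],s['wrist_force'],s['width'])
L=a['img'][105:260,165:320];R=b['img'][190:320,180:310]
cv2.imwrite('pics/s3.png',np.hstack([cv2.resize(i,(400,400),interpolation=cv2.INTER_CUBIC) for i in(L,R)]))
E
```

```text
(np.int64(1116), 'end', array([400.4,  90.1,  25. ]), array([547.9, 114.6,  76.1]))
[430.72698982  41.6945714  272.70490783] [ 0.83392345  0.09243838 -0.28235117] 0.19105830699175103
```

View pics/s3.png

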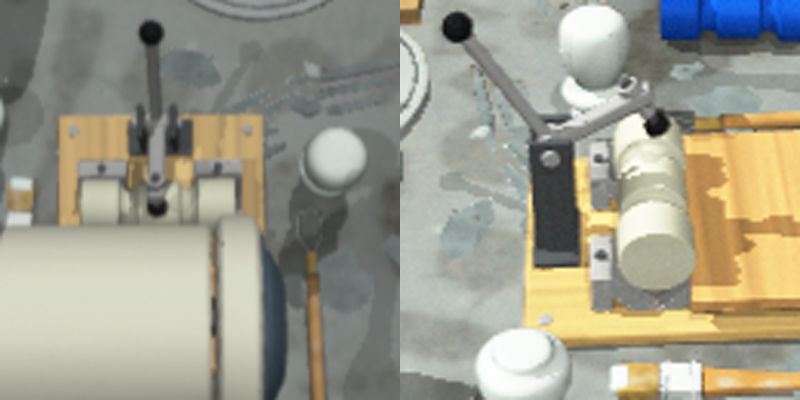

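The blank is seated: in the left panel both journals lie within their blocks at (100,200) and (217,200), and the pad at (157,205) is over the bead. Next I'll take the shut fingers over the knob to its far side.

jog_arm --moves '[[[0.045,0.001,0],0,0],[[0.09,0.002,0],0,0],[[0.135,0.002,0],0,0],[[0.18,0.002,0],0,0],[[0.225,0.002,0],0,0],[[0.258,0.002,0],0,0],[[0.258,0.002,0],0,0],[[0.258,0.002,0],0,0]]'

```text
clock: 9.45
position: [687.2, 48.2, 267.4]
ee_rot: [-180.0, 0.1, 1.9]
wrist_force: [-0.0, -0.3, 0.6]
width: -0.001
grasp_force: 0.0
```

jog_arm --moves '[[[0,0,0.02],0,0],[[0,0,0.04],0,0],[[0,0,0.06],0,0],[[0,0,0.08],0,0],[[0,0,0.09],0,0],[[-0.005,0,0.09],0,0],[[-0.01,0,0.09],0,0],[[-0.015,0,0.09],0,0]]'

```text
clock: 10.45
position: [672.8, 47.6, 179.7]
ee_rot: [180.0, -0.1, 1.9]
wrist_force: [0.4, -0.4, 0.1]
width: 0.001
grasp_force: 0.0
```

```bash
python3 - <<'E'
from h import *
b=viewer.camera('side');s=telemetry.observe();print(s['position'],s['wrist_force'],s['width'])
cv2.imwrite('pics/s4.png',cv2.resize(b['img'][130:320,150:340],(600,600),interpolation=cv2.INTER_CUBIC))
E
```

```text
[672.44648929  47.66354335 179.68003955] [ 1.14017774 -0.28585489  0.09526619] -8.333536680354784e-05
```

View pics/s4.png

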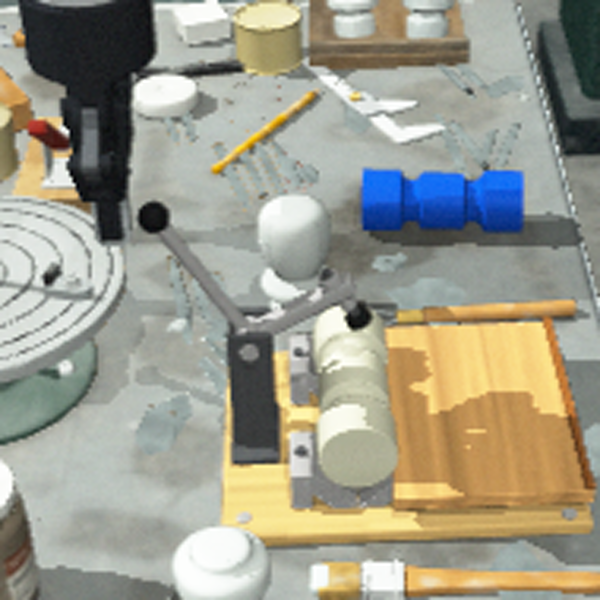

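The shut fingers at (112,215) stand just behind the knob at (153,217). Next I swing it coarsely to about 0.2 rad.

jog_arm --moves '[[[-0.003,0,0],0,0],[[-0.006,0,0],0,0],[[-0.009,0,0],0,0],[[-0.013,0,0],0,0],[[-0.017,0,-0.002],0,0],[[-0.021,0,-0.003],0,0],[[-0.025,0,-0.005],0,0],[[-0.028,0,-0.006],0,0]]'

```text
clock: 11.5
position: [647.0, 46.8, 187.3]
ee_rot: [-180.0, -0.5, 1.9]
wrist_force: [6.6, 0.6, 5.1]
width: -0.0
grasp_force: 3.4
```

```bash
cat >> h.py <<'E'
def F(n=12):
    # average force by repeated camera calls (each advances 0.05 s)
    f=[]
    for i in range(n): viewer.camera('side'); f.append(telemetry.observe()['wrist_force'])
    s=telemetry.observe(); print(s['clock'].__round__(2),s['position'].round(2),'F',np.mean(f,0).round(2),'sd',np.std(f,0).round(2))
E
python3 -c "
from h import *;F(6)"
```

```text
11.8 [646.63  46.83 186.45] F [5.87 0.6  4.43] sd [0.42 0.39 0.35]
```

jog_arm --moves '[[[-0.003,0,-0.001],0,0],[[-0.006,0,-0.002],0,0],[[-0.009,0,-0.003],0,0],[[-0.012,0,-0.004],0,0],[[-0.014,0,-0.005],0,0],[[-0.016,0,-0.005],0,0]]'

```text
clock: 12.55
position: [630.5, 46.4, 191.3]
ee_rot: [-180.0, -0.3, 1.9]
wrist_force: [5.3, 0.4, 5.1]
width: -0.001
grasp_force: 2.7
```

```bash
python3 -c "
from h import *;F(6)"
```

```text
12.85 [630.07  46.31 190.62] F [5.   0.69 4.27] sd [0.67 0.5  0.32]
```

jog_arm --moves '[[[-0.001,0,-0.001],0,0],[[-0.002,0,-0.002],0,0],[[-0.003,0,-0.003],0,0],[[-0.004,0,-0.003],0,0],[[-0.004,0,-0.003],0,0]]'

```text
clock: 13.48
position: [624.7, 46.1, 192.0]
ee_rot: [-180.0, 0.0, 1.9]
wrist_force: [2.9, 1.1, 0.2]
width: 0.002
grasp_force: 1.8
```

```bash
python3 -c "
from h import *;F(5)"
```

```text
13.72 [624.75  46.12 192.04] F [ 3.11  0.81 -0.92] sd [0.08 0.42 0.89]
```

jog_arm --moves '[[[-0.0005,0,0],0,0],[[-0.001,0,0],0,0],[[-0.0015,0,0],0,0],[[-0.002,0,-0.0005],0,0]]'

```text
clock: 14.22
position: [622.8, 46.0, 192.5]
ee_rot: [-180.0, 0.0, 1.9]
wrist_force: [3.8, 1.6, -1.4]
width: -0.0
grasp_force: 1.8
```

jog_arm --moves '[[[-0.0005,0,0],0,0],[[-0.001,0,0],0,0],[[-0.0015,0,0],0,0],[[-0.002,0,-0.0003],0,0]]'

```text
clock: 14.72
position: [620.8, 46.0, 192.9]
ee_rot: [-180.0, 0.0, 1.9]
wrist_force: [4.0, 1.6, -2.4]
width: -0.002
grasp_force: 1.8
```

jog_arm --moves '[[[-0.0005,0,0],0,0],[[-0.001,0,0],0,0],[[-0.0015,0,0],0,0],[[-0.002,0,0],0,0]]'

```text
clock: 15.22
position: [618.9, 45.9, 193.2]
ee_rot: [-180.0, -0.0, 1.9]
wrist_force: [3.6, 1.8, -2.4]
width: -0.002
grasp_force: 1.9
```

jog_arm --moves '[[[-0.0005,0,0],0,0],[[-0.001,0,0],0,0],[[-0.0015,0,0],0,0],[[-0.002,0,0],0,0]]'

```text
clock: 15.72
position: [617.3, 45.9, 193.4]
ee_rot: [-180.0, -0.1, 1.9]
wrist_force: [5.7, 2.6, -1.1]
width: -0.001
grasp_force: 2.9
```

The force rose from 3.6 to 5.7 N and the travel fell short, so this may be contact. Smaller steps from here.

jog_arm --moves '[[[-0.0003,0,0],0,0],[[-0.0005,0,0],0,0],[[-0.0005,0,0],0,0]]'

```text
clock: 16.1
position: [617.1, 45.8, 193.4]
ee_rot: [-180.0, -0.1, 1.9]
wrist_force: [7.1, 2.0, -2.6]
width: 0.0
grasp_force: 3.2
```

jog_arm --moves '[[[-0.0003,0,0],0,0],[[-0.0006,0,0],0,0],[[-0.0006,0,0],0,0]]'

```text
clock: 16.48
position: [616.7, 45.8, 193.4]
ee_rot: [-180.0, -0.2, 1.9]
wrist_force: [7.2, 2.5, -1.6]
width: -0.0
grasp_force: 3.9
```

```bash
python3 - <<'E'
from h import *
F(5)
b=viewer.camera('side');cv2.imwrite('pics/s5.png',cv2.resize(b['img'][190:310,190:310],(600,600),interpolation=cv2.INTER_CUBIC))
E
```

```text
16.73 [616.73  45.86 193.42] F [ 7.51  2.38 -1.4 ] sd [0.32 0.31 0.28]
```

View pics/s5.png

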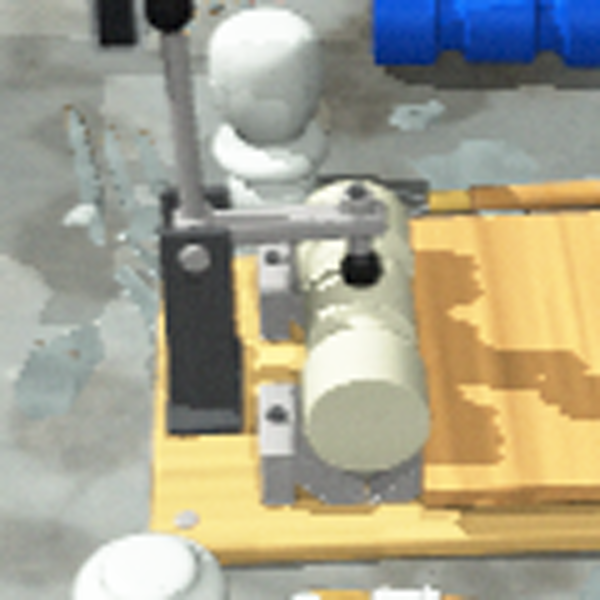

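The crop shows the pad at (360,268) on the middle bead, with the lever near upright. The knob force is 7.5 N. I'll press a bit more, to about 9 N.

jog_arm --moves '[[[-0.0003,0,0],0,0],[[-0.0007,0,0],0,0],[[-0.0007,0,0],0,0]]'

```text
clock: 17.15
position: [616.4, 45.8, 193.5]
ee_rot: [-180.0, -0.2, 1.9]
wrist_force: [9.5, 2.6, -1.9]
width: -0.001
grasp_force: 4.6
```

```bash
python3 -c "
from h import *;F(5)"
```

```text
17.4 [616.38  45.86 193.51] F [ 8.92  2.61 -1.96] sd [0.09 0.53 0.29]
```

The knob force is 8.9 N, about 5 N over the swing force. I'll let go gently and withdraw.

jog_arm --moves '[[[0.001,0,0],0,0],[[0.003,0,0],0,0],[[0.008,0,0],0,0],[[0.02,0,0],0,0],[[0.035,0,0],0,0],[[0.035,0,-0.03],0,0],[[0.035,0,-0.07],0,0],[[0.035,0,-0.1],0,0]]'

```text
clock: 18.4
position: [650.7, 46.8, 294.7]
ee_rot: [180.0, -0.1, 1.9]
wrist_force: [-0.4, 0.4, 0.1]
width: -0.001
grasp_force: 0.0
```

```bash
python3 - <<'E'
from h import *
F(8)
b=viewer.camera('side');print(side_blank(b));cv2.imwrite('pics/s6.png',cv2.resize(b['img'][150:320,150:320],(600,600),interpolation=cv2.INTER_CUBIC))
E
```

```text
18.8 [649.86  46.85 290.83] F [-0.05  0.39  0.3 ] sd [0.89 0.51 1.06]
(np.int64(1054), 'end', array([400.2,  90.1,  25.3]), array([564.1, 114.8,  76.7]))
```

View pics/s6.png

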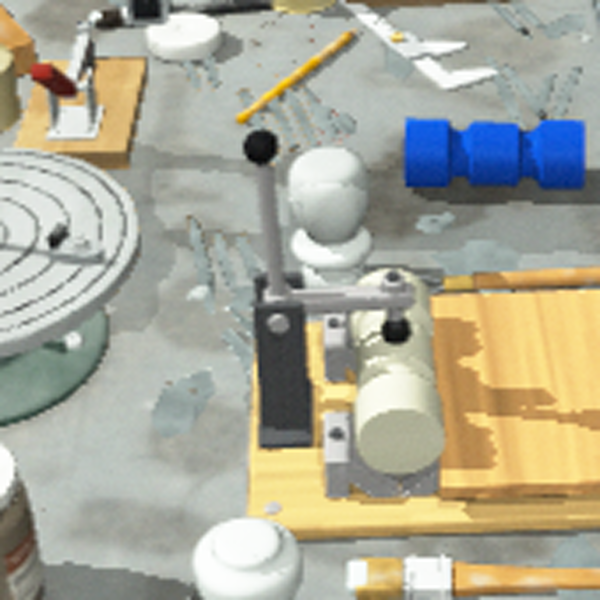

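The blank at (400,420) is seated in the vee with the pad at (397,330) bearing on its bead. The lever has stayed closed, with the knob at (260,147), and the robot is clear.

```bash
python3 -c "
from h import *;print(ticket.hand_in())"
```

```text
the job is handed in; nothing more can be done
None
```

The job is handed in at about 19 s: the blank rolled into the vee and seated, and the clamp was pressed to about 8 N (estimated from knob force) and stayed closed after release; the verdict wasn't shown.

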